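Centre the cream tub under the lidding press and press its lid on

TASK

The cream tub stands on the press bed, off to the left of the red mark, with its lid only laid on. With light taps of the fingers (do not grip, lift or tip it) nudge it along between the guide ribs, first from the left and then back from the right, until it stands centred on the mark. Then push the red palm knob down until the press has closed the lid fully, let the head rise again, and leave the timer, the wrapped sweet and the amber jar round the press where they are.

Things in the scene. Friction and masses are not known exactly. Their poses are not given: they have to be found in the camera images.
- press: Fixed grey C-frame bench press. Origin: underside of its bed, straight below the mark; z up, x from the open front to the column, y to the left along the bed. Bed: steel plate 120 mm (x) by 200 mm (y), 15 mm thick. Column 60 mm wide, from x = 80 to 112 mm. Left and right of the bed is open, but head and arm overhang the middle: tilt the tool about 30 degrees, leaning outward, to reach the tub there.
- frame_front (a point): Front end of the press arm, in the middle of its underside, 150 mm above the worktop. The arm is 60 mm wide, 26 mm high and runs from here 147 mm back to the column. Same axes as the press.
- rib_front (a point): Middle of the top of the front white guide rib. Two ribs, 59 mm apart inside, run along y over the whole bed, 8 mm wide, 12 mm high (tops 27 mm above the worktop); the tub slides along y between them with about 1.5 mm play each way.
- mark (a point): The red ring with a cross on the bed, outer diameter 54 mm, on top of the bed, at the middle of the ribs (red stripes on the ribs are level with it). Same axes as the press.
- press_head (a joint): Head travel downward in m: 0 = up, 0.045 = lowest. Rubber-faced round plate of 68 mm diameter above the mark, its underside 100 mm above the worktop when up; it rests on the closed lid at 0.034. A spring lifts it when let go: about 3 N to start it, 8 N at 0.034, 2 N more to move the lid.
- knob_top (a point): Middle of the flat top of the red palm knob (52 mm diameter) on the head's spindle, 255 mm above the worktop when up; it goes straight down with the head. Push it from above.
- cream_tub: Loose round cream-coloured tub, 0.15 to 0.3 kg. Origin: middle of its underside, z up. Foot diameter about 53 mm, widening evenly to 62 mm at 45 mm height; above that the lid, 70 mm diameter. 51 mm high with the lid closed. It starts 28 to 46 mm to the left of the mark (press +y), standing on the bed between the ribs, and slides with little force (about 1 to 2 N).
- cream_tub_lid (a joint): How far the tub's lid stands up from fully closed, in m: 0 = closed; starts at 0.003 to 0.0045. About 2 N push it down; it stays where it is put.
- timer: Bystander: white kitchen timer 62x66x20 mm lying in front of the press on the left. Origin: middle of its underside.
- pack: Bystander: clear-wrapped green sweet 65x61x35 mm in front of the press on the right. Origin: middle of its underside.
- amber_jar: Bystander: amber jar with black lid, 38 mm diameter, 60 mm high, behind the bed on the right. Origin: middle of its underside.
Not all that is in view belongs to the job. What is shaped like the cream_tub but black or turquoise is not meant.

How it is judged (in metres and radians):
On the way, in this order (a step that is already met when the one before it is completed fails the run):
1. the tub is tapped from the left while it stands left of the mark (contact force between the fingers and cream_tub above 0.2 N and y of the grasp point in the frame of press above 0.02 m and y of cream_tub in the frame of press above 0.005 m).
2. it is tapped back from the right when within 25 mm of the mark (contact force between the fingers and cream_tub above 0.2 N and y of the grasp point in the frame of press below -0.02 m and horizontal distance between cream_tub and mark below 0.025 m).
3. with the tub centred within 5 mm, the head is pushed down and closes the lid (value of joint press_head above 0.03 m and value of joint cream_tub_lid below 0.0015 m and horizontal distance between cream_tub and mark below 0.005 m), for 0.1 s.
At the end, for the whole second after the job is handed in: The tub stands upright and still on the bed, centred on the mark within 5 mm, its lid closed to within 1.5 mm, and the press head is up again (within 4 mm) (horizontal distance between cream_tub and mark below 0.005 m and z of cream_tub in the frame of mark below 0.003 m and angle between cream_tub's own z axis and vertical below 0.06 rad and value of joint cream_tub_lid below 0.0015 m and value of joint press_head below 0.004 m and linear speed of cream_tub below 0.01 m/s); the robot touches nothing.
It fails at once if the tub is struck hard or gripped (more than 15 N from the fingers) (contact force between the fingers and cream_tub above 15 N).
It fails at once if the tub is tipped by more than about 17 degrees (angle between cream_tub's own z axis and vertical above 0.3 rad).
It fails at once if the tub is lifted more than 10 mm off the bed (z of cream_tub in the frame of mark above 0.01 m).
It fails at once if the head comes down to the lid while the tub is more than 8 mm off the mark (value of joint press_head above 0.022 m and horizontal distance between cream_tub and mark above 0.008 m).
It fails at once if a bystander (timer, sweet, jar) is moved more than 15 mm (distance of any of timer, pack, amber_jar from where it was at the start of the episode above 0.015 m).
It also fails if it takes over 61 s, if anything falls off the work surface, if the arm or the gripper's body presses on something with over 40 N, if the wrist force passes 120 N, or if a joint passes its speed limit or range.

ROBOT

A 6-joint arm with a two-finger parallel gripper is mounted at the origin on a cart in front of the work surface, level with it; the furniture and walls round the work are solid. World frame = base frame: x ahead of the robot, y to its left, z up, the work surface at z = 0. Lengths are in mm, angles in rad, forces in N, time in s.
With the tool pointing down it reaches from about 425 to 950 mm from the base axis. Payload 14.7 kg.
Tool frame: the origin (TCP) lies between the finger pads; the fingertips stand 14 mm ahead of it and the grasp point (between the pads) lies 5 mm behind it; z points along the fingers, y is the line along which they close (so a half turn about z gives the same grasp; the last joint's range is limited). The gripper opens to 85 mm and grips with 20 to 120 N. Pads are 22 mm wide; open, the fingers measure 114 mm over their backs; the gripper's body (76 mm by 85 mm) begins 54 mm behind the grasp point. The pads swing forward as they close: fully open they stand 13 mm farther back than shut.
Start: joints at [1.164, 0.48, 1.596, -0, 1.065, -0.047], TCP at [228.832, 608.382, 245.297] pointing down, gripper open.
Joint ranges: [-2.75, 2.75], [-0.82, 2.05], [0.23, 2.67], [-1.56, 4.7], [0.09, 2.69], [-2.92, 2.92]. Speed limits (rad/s): [1.89, 1.89, 2.39, 3.01, 3.01, 3.01].

INTERFACE

Orientations are given as a rotation vector (axis times angle).
In Python, from station import sensors, cams, manip gives the robot as it stands. The module is installed in compiled form; this text tells all that it offers.
- The arm moves only by the shell command python3 -m creep 'ROWS' [FORCE]. ROWS is JSON, a list of rows, each a list of 7 numbers: the shift along the tool's x, y, z in mm, then the turn, a rotation vector about the tool's x, y, z in rad, then the opening, from 0 (shut) to 1 (fully open). In form: [[x, y, z, rx, ry, rz, claw], ...]. A call has 1 to 10 rows; each row is the pose to reach, as a shift and turn from the pose commanded when the call began, along the tool's axes at that moment; what a row does not reach only later rows make up. A row lasts 1/10 s, in which the tool goes at most 50 mm and 8.59 degrees, less where a joint would pass 70% of its speed; a pose out of reach is approached as far as the arm can. A call with a gripper value outside its range is refused whole. The fingers move at their own pace and stop on an object; FORCE is the grip in N (left out, the last holds). Time passes only in rows, so rows that repeat a pose let the fingers close. It gives the time, the measured TCP pose, the force, the opening and the grip force at its end, in the units of the state.
- sensors.state(): the state, without advancing time (a new reading comes with each control period).
- cams.snapshot(name): name is "scene" or "top" or "wrist"; returns a dict with "color" (420x560x3 uint8, red, green, blue), "fovy" (degrees; the focal length in pixels is half the picture's height over the tangent of half this angle, whatever the lens; pixels are square), "cx", "cy" (the principal point, pixels), "cam_to_world" (4x4, takes a point from camera to world coordinates); the wrist camera has in their place "mount" (4x4, takes a point from camera to tool coordinates, whose origin is the TCP and whose axes are the flange's). Camera axes: x right, y up, looking along -z (the intrinsics and any distortion apply to the point x, -y, -z); pixel columns grow to the right and rows downward; lengths in mm; the calibration is good to about 2 mm. A picture is of the moment at which its call begins: read the wrist's pose just before it. There is no depth.
- manip.job_done(): hands the job in; it is judged then, once.
The state is a dict: "clock": time; "joint_positions": joint angles; "joint_vel": joint speeds; "joint_torque": joint torques, N m; "tool_pos": TCP position; "eef_rot": TCP orientation; "contact_force": force on the tool from outside, world axes, zero at the start; "torque": the same for the moment, N m; "gripper_width": opening from 0.0 (shut) to 1.0 (fully open); "finger_force": force on a finger pad.
Only numpy, scipy, OpenCV 4.12 (cv2) and the standard library are available. Lean on these libraries where they do the work, as an engineer would, in place of code of your own. Each camera call takes 0.05 s, during which the arm holds its last target. There are 200 camera calls.

## Working session

There is one attempt and no reset: what is moved stays moved. The work goes in short steps, Python scripts to look and compute and a shell command to move; the robot and the scene stay as the last step left them, time stands still between calls to the robot, and variables do not carry over. Pictures are saved under pics/ and viewed, at most 10 in all, crops included, and the job is handed in when it is done.

```bash
mkdir -p pics
python3 - <<'E'
from station import sensors,cams
import cv2,json,numpy as np
np.set_printoptions(precision=4,suppress=True)
s=sensors.state()
for k,v in s.items(): print(k,v)
for n in("scene","top"):
    d=cams.snapshot(n)
    cv2.imwrite(f"pics/{n}0.png",cv2.resize(d["color"][:,:,::-1],None,fx=1.4,fy=1.4,interpolation=cv2.INTER_CUBIC))
    print(n,[k for k in d],d["fovy"],d["cx"],d["cy"]);print(np.array(d["cam_to_world"]))
    for k in d:
        if k not in("color","cam_to_world","fovy","cx","cy"):print(k,d[k])
E
```

```text
clock 0.0
joint_positions [ 1.1644  0.4808  1.5969  0.      1.0651 -0.0466]
joint_vel [ 0.0002 -0.0003  0.0015 -0.0006 -0.0017 -0.0005]
joint_torque [  0.0023 -95.0643 -43.018    0.0001   0.012   -0.    ]
tool_pos [228.6612 608.0158 244.6655]
eef_rot [-0.562  -3.0906  0.0019]
contact_force [-0.5201  0.5052  0.7816]
torque [-0.022   0.0001 -0.0514]
finger_force 0.0
gripper_width 1.004521385306
scene ['color', 'fovy', 'cx', 'cy', 'cam_to_world'] 51.16848253413129 278.56022514457726 208.42574011310182
[[   0.4603    0.4995   -0.7339  -55.4626]
 [  -0.8877    0.2538   -0.3841 -153.9518]
 [  -0.0056    0.8283    0.5602  664.0244]
 [   0.        0.        0.        1.    ]]
top ['color', 'fovy', 'cx', 'cy', 'cam_to_world'] 56.47950981187524 282.70681405588954 205.897065568806
[[ -0.0254   0.9914  -0.128  474.4343]
 [ -0.999   -0.0299  -0.0335 181.946 ]
 [ -0.0371   0.1271   0.9912 997.221 ]
 [  0.       0.       0.       1.    ]]
```

View pics/scene0.png

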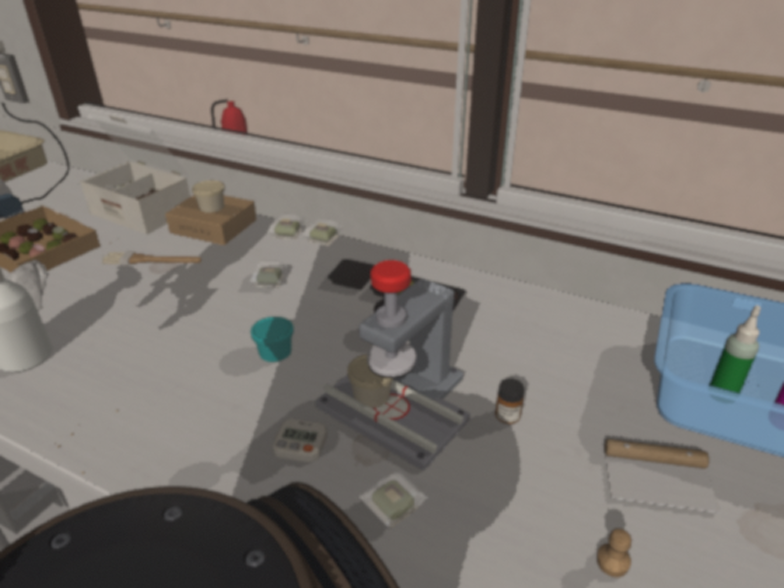

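View pics/top0.png

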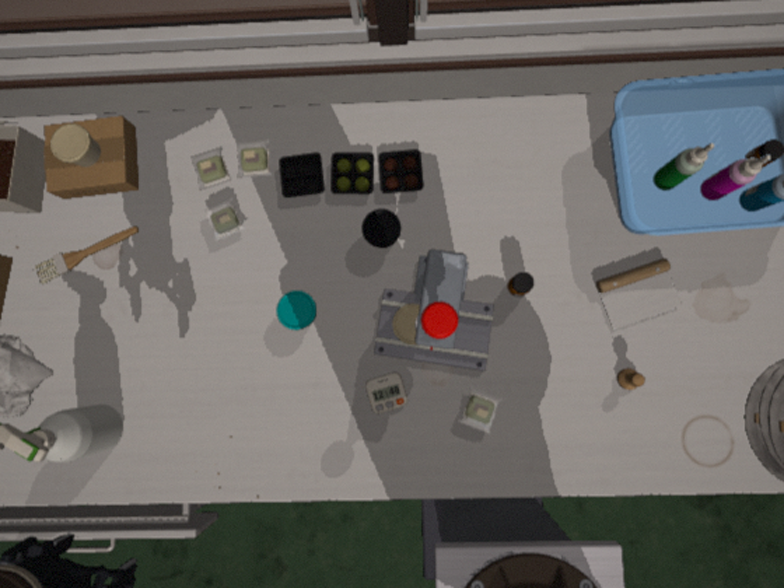

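The views show the press: in top its knob is at about (440,320), tub at (405,322), timer at (385,393), sweet at (480,410) and jar at (520,284), all in 1.4× pixels. I'll enlarge both around the press.

Run:
```python
import cv2
from station import cams
for n,(x,y,w,h) in {"scene":(190,180,190,142),"top":(250,170,130,98)}.items():
    im=cams.snapshot(n)["color"][y:y+h,x:x+w,::-1]
    f=800/w
    cv2.imwrite(f"pics/{n}1.png",cv2.resize(im,(800,int(h*f)),interpolation=cv2.INTER_CUBIC)); print(f,h*f)
```

```text
4.2105263157894735 597.8947368421052
6.153846153846154 603.0769230769231
```

```bash
python3 -c "
import cv2
cv2.imwrite('pics/top1b.png',cv2.imread('pics/top1.png')[:598])"
```

```text
(no output)
```

View pics/scene1.png

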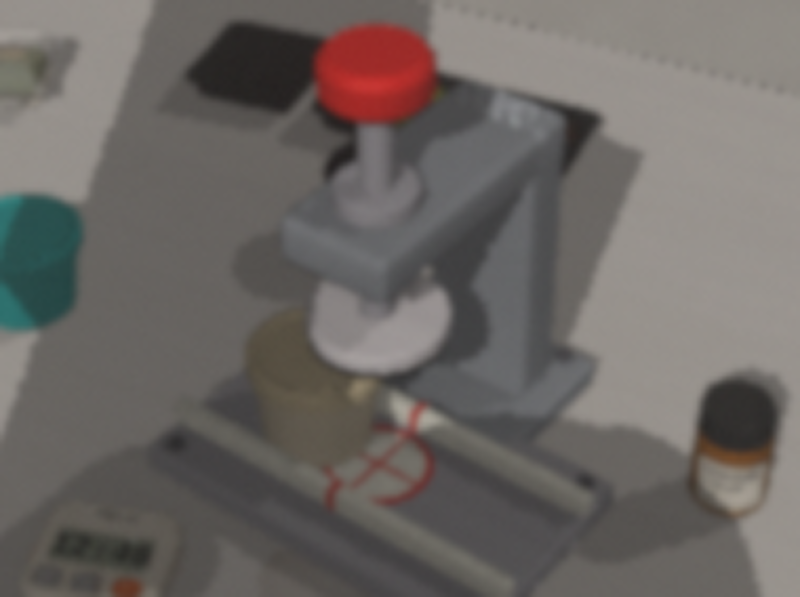

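View pics/top1b.png

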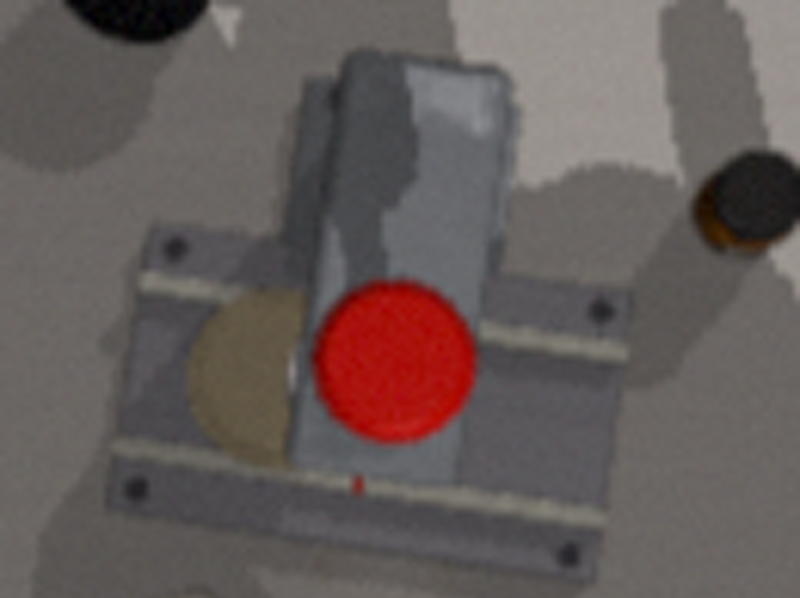

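The scene crop shows the mark's cross at (382,465) and tub left of it. The top crop shows bed corners (153,225), (632,290), (590,582), (107,510), the knob centre (395,362), the lid's left edge (188,375) and the front stripe (358,486).

```bash
cat > h.py <<'E'
import numpy as np
from station import cams,sensors
from scipy.spatial.transform import Rotation as R
np.set_printoptions(precision=3,suppress=True)
def ray(d,T,u,v):
    f=210/np.tan(np.radians(d["fovy"]/2))
    c=np.array([(u-d["cx"])/f,-(v-d["cy"])/f,-1])
    return T[:3,3],T[:3,:3]@c
def at(d,T,u,v,z):
    o,r=ray(d,T,u,v); return o+r*(z-o[2])/r[2]
E
python3 - <<'E'
from h import *
S=cams.snapshot("scene");T=cams.snapshot("top")
s=lambda u,v,z:at(S,np.array(S["cam_to_world"]),190+u/4.2105-.4,180+v/4.2105-.4,z)
t=lambda u,v,z:at(T,np.array(T["cam_to_world"]),250+u/6.1538-.42,170+v/6.1538-.42,z)
C=np.array([t(*p,15) for p in[(153,225),(632,290),(590,582),(107,510)]])
print(C); print("ctr",C.mean(0),[np.linalg.norm(C[i]-C[i-1]) for i in range(4)])
for a,b in((1,0),(2,3)): dd=C[b]-C[a];print("y-axis ang",np.degrees(np.arctan2(dd[1],dd[0])))
for a,b in((3,0),(2,1)): dd=C[b]-C[a];print("x-axis ang",np.degrees(np.arctan2(dd[1],dd[0])))
print("mark scene",s(382,465,15),"knob top",t(395,362,255),"knob scene",s(376,56,255))
print("front stripe top",t(358,486,27),"scene",s(333,493,27))
print("rib front ends",t(113,446,27),t(605,519,27))
print("rib back ends",t(142,283,27),t(628,353,27))
print("lid left",t(188,375,69),"lid front",t(265,468,69))
print("tub foot left scene",s(262,432,15),"foot front",s(320,462,15),'lid left',s(247,355,69))
print("timer",t(825/1,0,0)*0+at(T,np.array(T["cam_to_world"]),385/1.4,393/1.4,20),"pack",at(T,np.array(T["cam_to_world"]),480/1.4,410/1.4,20),"jar",t(757,197,60))
E
```

```text
[[601.323 236.156  15.   ]
 [568.716  41.281  15.   ]
 [451.466  63.695  15.   ]
 [485.196 257.517  15.   ]]
ctr [526.675 149.662  15.   ] [np.float64(118.07567850137265), np.float64(197.58418964261296), np.float64(119.37410729000153), np.float64(196.7356014960279)]
y-axis ang 80.50121643191794
y-axis ang 80.12787143142835
x-axis ang -10.42311089990147
x-axis ang -10.822435105188
mark scene [528.55  148.841  15.   ] knob top [525.536 149.259 255.   ] knob scene [523.844 148.335 255.   ]
front stripe top [492.007 155.752  27.   ] scene [490.622 155.44   27.   ]
rib front ends [510.584 253.654  27.   ] [476.388  58.067  27.   ]
rib back ends [576.18  240.503  27.   ] [542.231  45.812  27.   ]
lid left [535.557 220.973  69.   ] lid front [499.044 192.28   69.   ]
tub foot left scene [521.737 213.159  15.   ] foot front [516.475 177.002  15.   ] lid left [516.544 216.055  69.   ]
timer [415.531 238.717  20.   ] pack [382.572  73.763  20.   ] jar [599.401  -2.485  60.   ]
```

```bash
cat >> h.py <<'E'
YAW=np.radians(-9.9); M=np.array([526.5,149.5,0])
Rp=R.from_euler('z',YAW).as_matrix()
def toP(w): return Rp.T@(np.asarray(w)-M)
def go(x,y,z,tilt):
    """TCP target in press frame (z world); tilt deg >0 : body leans to +y"""
    s=sensors.state(); R0=R.from_rotvec(s["eef_rot"]).as_matrix()
    a=np.radians(tilt); zt=np.array([0,-np.sin(a),-np.cos(a)]); xt=np.array([-1.,0,0]); yt=np.cross(zt,xt)
    Rt=Rp@np.column_stack([xt,yt,zt]); p=M+Rp@np.array([x,y,z])
    print("shift",R0.T@(p-s["tool_pos"]),"turn",R.from_matrix(R0.T@Rt).as_rotvec(),"t",s["clock"],"F",s["contact_force"])
def where():
    s=sensors.state(); R0=R.from_rotvec(s["eef_rot"]).as_matrix()
    print("press",toP(s["tool_pos"]),"z",R0.T@[0,0,1],"zaxis P",Rp.T@R0[:,2],"F",s["contact_force"],"w",s["gripper_width"],"t",s["clock"],"q",s["joint_positions"])
E
python3 -c "
from h import *
where();go(0,125,220,30)"
```

```text
press [-372.147  400.76   245.085] z [-0. -0. -1.] zaxis P [-0. -0. -1.] F [-0.257  0.322  0.236] w 0.9963552333189111 t 0.3 q [ 1.164  0.48   1.596 -0.     1.065 -0.047]
shift [-416.926 -201.755   25.17 ] turn [ 0.522 -0.049 -0.183] t 0.3 F [-0.257  0.322  0.236]
```

```bash
python3 -m creep '[[-417,-202,25,0.522,-0.049,-0.183,0],[-417,-202,25,0.522,-0.049,-0.183,0],[-417,-202,25,0.522,-0.049,-0.183,0],[-417,-202,25,0.522,-0.049,-0.183,0],[-417,-202,25,0.522,-0.049,-0.183,0],[-417,-202,25,0.522,-0.049,-0.183,0],[-417,-202,25,0.522,-0.049,-0.183,0],[-417,-202,25,0.522,-0.049,-0.183,0],[-417,-202,25,0.522,-0.049,-0.183,0],[-417,-202,25,0.522,-0.049,-0.183,0]]'
python3 -c "
from h import *
where();go(0,125,220,30)"
```

```text
clock: 1.3
tool_pos: [550.6, 268.6, 220.1]
eef_rot: [-0.263, -2.98, 0.8]
contact_force: [-0.4, 0.3, 0.6]
gripper_width: 0.0
finger_force: 0.0
press [  3.247 121.504 220.091] z [-0.001 -0.501 -0.866] zaxis P [-0.001 -0.501 -0.866] F [-0.353  0.28   0.564] w 0.00011573999933029504 t 1.3 q [ 0.612  0.664  1.451 -0.366  1.426 -0.656]
shift [ 3.257  3.062 -1.668] turn [-0.001 -0.001 -0.003] t 1.3 F [-0.353  0.28   0.564]
```

```bash
python3 -c "
from h import *
go(0,112,75,30)"
```

```text
shift [  3.299  64.416 130.353] turn [-0.001 -0.001 -0.003] t 1.3 F [-0.353  0.28   0.564]
```

```bash
python3 -m creep '[[3,64,130,0,0,0,0],[3,64,130,0,0,0,0],[3,64,130,0,0,0,0],[3,64,130,0,0,0,0],[3,64,130,0,0,0,0]]'
python3 - <<'E'
from h import *
import cv2
where()
a=cams.snapshot("scene")["color"][180:322,190:380,::-1]
d=cams.snapshot("wrist"); print(np.array(d["mount"]),d["fovy"],d["cx"],d["cy"])
w=d["color"][:,:,::-1]
a=cv2.resize(a,(400,299),interpolation=cv2.INTER_CUBIC); w=cv2.resize(w,(400,300))
t=cams.snapshot("top")["color"][150:250,245:378,::-1]; t=cv2.resize(t,(400,300),interpolation=cv2.INTER_CUBIC)
a=cv2.resize(a,(400,300))
cv2.imwrite("pics/m2.png",np.vstack([np.hstack([a,w]),np.hstack([t,t*0])]))
E
```

```text
clock: 1.8
tool_pos: [543.3, 263.9, 76.3]
eef_rot: [-0.257, -2.98, 0.8]
contact_force: [-0.7, -0.1, -0.0]
gripper_width: 0.0
finger_force: 0.0
press [ -3.128 115.546  76.276] z [ 0.001 -0.501 -0.866] zaxis P [-0.    -0.501 -0.866] F [-0.664 -0.062 -0.011] w 4.953349082991081e-05 t 1.8 q [ 0.612  0.816  1.551 -0.391  1.191 -0.563]
[[   0.       0.945    0.328   85.163]
 [   1.      -0.       0.001    0.851]
 [   0.001    0.328   -0.945 -129.235]
 [   0.       0.       0.       1.   ]] 65.75115162066925 282.2545947639484 214.10392036644512
```

View pics/m2.png

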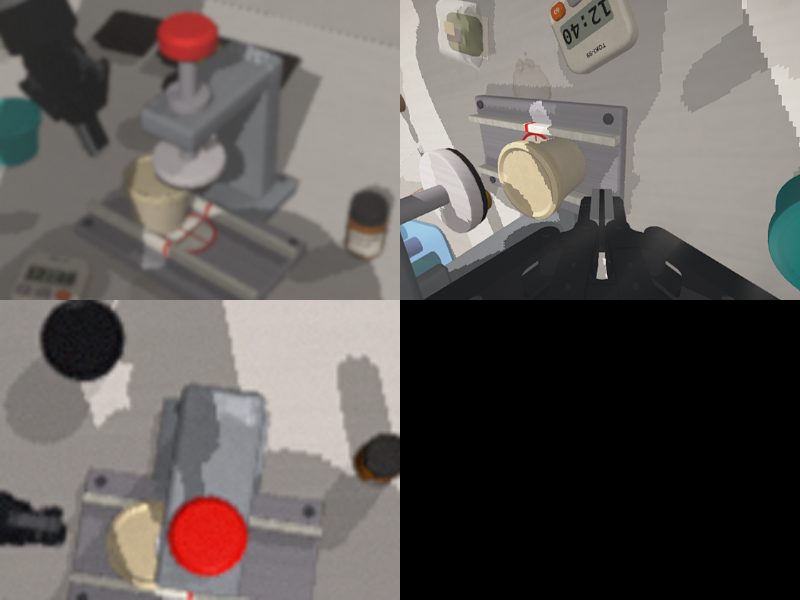

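Scene (top left) and top (bottom left) show the shut fingers left of the tub. The wrist view shows the tub's lid at about (525,180), the mark's ring behind it, and the fingertips at (600,190). I'll overlay the model on the wrist view to check it.

```bash
cat >> h.py <<'E'
import cv2
def wristT():
    s=sensors.state(); A=np.eye(4);A[:3,:3]=R.from_rotvec(s["eef_rot"]).as_matrix();A[:3,3]=s["tool_pos"]; return A
def proj(d,T,P):
    c=np.linalg.inv(T)@np.append(P,1); f=210/np.tan(np.radians(d["fovy"]/2))
    return np.array([d["cx"]+f*c[0]/-c[2],d["cy"]-f*c[1]/-c[2]])
def overlay(name,ytub,xtub=0,crop=(60,60,260,195),lidz=4,tips=(14,27)):
    A=wristT(); d=cams.snapshot("wrist"); T=A@np.array(d["mount"]); x,y,w,h=crop; k=800/w
    im=cv2.resize(d["color"][y:y+h,x:x+w,::-1],(800,int(h*k)),interpolation=cv2.INTER_CUBIC)
    th=np.linspace(0,2*np.pi,60)
    q=lambda P:((proj(d,T,P)-[x,y]+.5)*k)
    def circ(cx,cy,z,r,col):
        pts=np.array([q(M+Rp@np.array([cx+r*np.cos(t),cy+r*np.sin(t),z])) for t in th])
        cv2.polylines(im,[pts.astype(int)],True,col,1)
    circ(0,0,15,27,(0,0,255)); circ(xtub,ytub,15,26.5,(0,255,0)); circ(xtub,ytub,66+lidz,35,(255,0,0))
    for t in tips: cv2.circle(im,tuple(int(v) for v in q((A@[0,0,t,1])[:3])),4,(0,255,255),1)
    for yy in(-100,0,100):
        for xx in(-60,60): cv2.circle(im,tuple(int(v) for v in q(M+Rp@np.array([xx,yy,15]))),4,(255,0,255),1)
    cv2.imwrite(f"pics/{name}.png",im)
E
python3 -c "
from h import *
overlay('w3',37)"
```

```text
(no output)
```

View pics/w3.png

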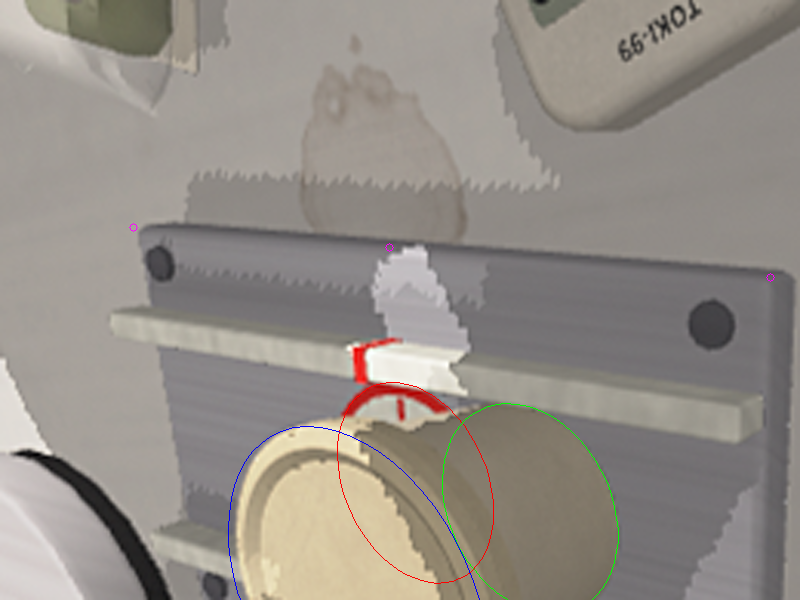

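Model overlay matches the wrist view within about 2 mm (ring top at (395,387), lid edge at (232,500)), so tub y ≈ 37. Now the fingertip depth.

```bash
python3 -c "
from h import *
d=cams.snapshot('wrist');m=np.array(d['mount'])
for t in(10,14,20,27): print(t,proj(d,m,[0,0,t]),proj(d,m,[11,0,t]),proj(d,m,[-11,0,t]),proj(d,m,[11,14,t]))
cv2.imwrite('pics/tip.png',cv2.resize(d['color'][240:340,215:348,::-1],(798,600),interpolation=cv2.INTER_CUBIC))
go(0,100,52,30)"
```

```text
10 [280.787 284.897] [280.755 264.876] [280.817 304.031] [309.942 264.893]
14 [280.829 280.646] [280.799 261.003] [280.857 299.439] [309.295 261.019]
20 [280.888 274.625] [280.861 255.524] [280.915 292.927] [308.38  255.539]
27 [280.953 268.093] [280.928 249.589] [280.977 285.85 ] [307.388 249.603]
shift [-2.043 -1.317 30.573] turn [ 0.002  0.002 -0.001] t 2.05 F [-0.388  0.011 -0.051]
```

View pics/tip.png

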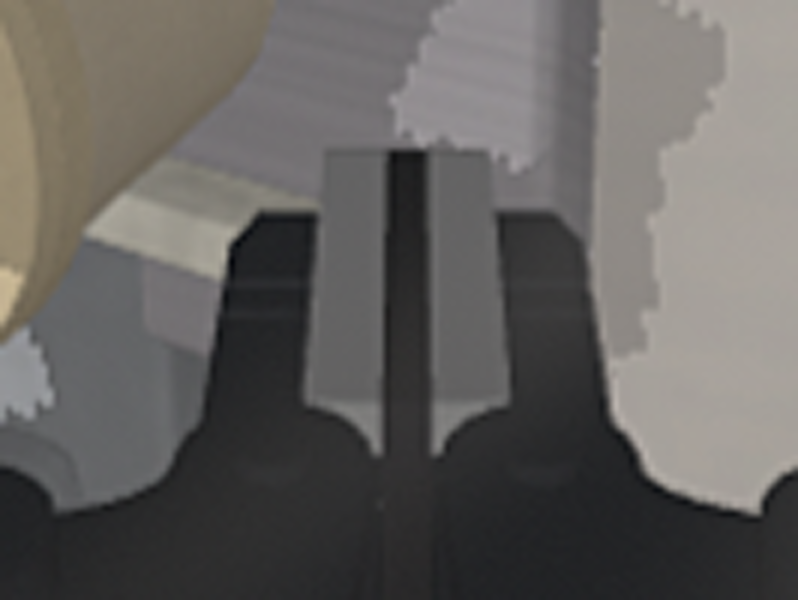

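Pad tips sit at row ≈265, i.e. about 12 mm ahead of the TCP, as stated, so shut fingers fit. Going lower with a bit more tilt (36°).

```bash
python3 -c "
from h import *
go(0,98,40,36)"
```

```text
shift [-2.013  2.924 41.975] turn [ 0.107  0.002 -0.001] t 2.05 F [-0.388  0.011 -0.051]
```

```bash
python3 -m creep '[[-2,3,0,0.107,0,0,0],[-2,3,20,0.107,0,0,0],[-2,3,42,0.107,0,0,0],[-2,3,42,0.107,0,0,0],[-2,3,42,0.107,0,0,0]]'
python3 -c "
from h import *
where();go(0,78,40,36);go(0,68,40,36)"
```

```text
clock: 2.55
tool_pos: [542.6, 245.5, 38.9]
eef_rot: [-0.254, -2.927, 0.954]
contact_force: [1.3, -0.7, 0.2]
gripper_width: 0.001
finger_force: 0.0
press [-0.599 97.321 38.943] z [-0.001 -0.589 -0.808] zaxis P [ 0.    -0.589 -0.808] F [ 1.278 -0.66   0.196] w 0.0011196558916694846 t 2.55 q [ 0.623  0.904  1.528 -0.454  1.225 -0.505]
shift [ -0.6   -16.235  10.528] turn [-0.002  0.    -0.   ] t 2.55 F [ 1.278 -0.66   0.196]
shift [ -0.6   -24.315  16.42 ] turn [-0.002  0.    -0.   ] t 2.55 F [ 1.278 -0.66   0.196]
```

```bash
python3 -m creep '[[0,-3.2,1.5,0,0,0,0],[0,-6.5,4,0,0,0,0],[0,-9.7,6,0,0,0,0],[0,-12.2,7.7,0,0,0,0],[0,-14.6,9.5,0,0,0,0],[0,-17,11.2,0,0,0,0],[0,-19.5,13,0,0,0,0],[0,-22,14.8,0,0,0,0],[0,-24.3,16.4,0,0,0,0],[0,-24.3,16.4,0,0,0,0]]'
python3 -c "
from h import *
where();go(0,55,40,36);go(0,38,40,36)"
```

```text
clock: 3.55
tool_pos: [537.1, 215.8, 38.9]
eef_rot: [-0.253, -2.926, 0.955]
contact_force: [-0.4, 0.5, 1.1]
gripper_width: -0.003
finger_force: 0.0
press [-0.994 67.146 38.929] z [ 0.    -0.59  -0.808] zaxis P [-0.    -0.59  -0.808] F [-0.391  0.49   1.09 ] w -0.0025418770142876823 t 3.55 q [ 0.594  0.883  1.588 -0.477  1.183 -0.505]
shift [ -0.993 -10.44    6.3  ] turn [-0.003 -0.     0.   ] t 3.55 F [-0.391  0.49   1.09 ]
shift [ -0.991 -24.167  16.327] turn [-0.003 -0.     0.   ] t 3.55 F [-0.391  0.49   1.09 ]
```

```bash
python3 -m creep '[[0,-3,1.5,0,0,0,0],[0,-5.5,3,0,0,0,0],[0,-8,5,0,0,0,0],[0,-10.4,6.5,0,0,0,0],[0,-12.8,8.2,0,0,0,0],[0,-15.2,10,0,0,0,0],[0,-17.6,11.7,0,0,0,0],[0,-20,13.4,0,0,0,0],[0,-22.5,15.1,0,0,0,0],[0,-22.5,15.1,0,0,0,0]]'
python3 -c "
from h import *
where();overlay('w8',-1.7,crop=(20,30,300,225),lidz=4);go(0,38,40,36)"
```

```text
clock: 4.55
tool_pos: [532.4, 189.1, 40.0]
eef_rot: [-0.253, -2.926, 0.955]
contact_force: [-0.4, 0.1, 0.2]
gripper_width: -0.001
finger_force: 0.2
press [-1.001 40.056 40.04 ] z [ 0.    -0.59  -0.808] zaxis P [-0.    -0.59  -0.808] F [-0.417  0.108  0.167] w -0.0007463669978655344 t 4.55 q [ 0.566  0.863  1.639 -0.499  1.147 -0.505]
shift [-0.959 -1.845  1.377] turn [-0.002 -0.     0.   ] t 4.6 F [ 0.544  0.431 -0.078]
```

View pics/w8.png

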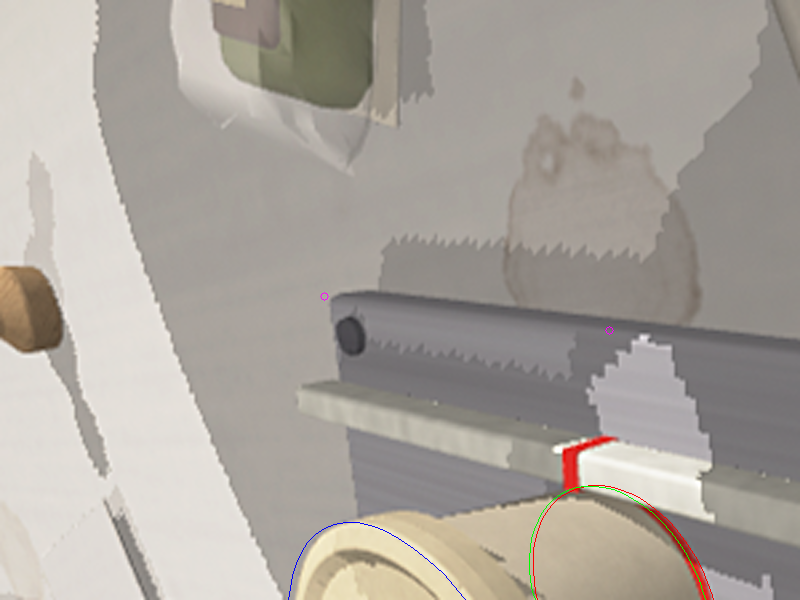

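The wrist view shows the tub now standing on the ring, whose right rim at (690,560) just shows past the foot, so the tub is roughly at −1 to −2 mm. I'll push 2 mm more, then retreat upward.

```bash
python3 -m creep '[[0,-1,0.7,0,0,0,0],[0,-2,1.3,0,0,0,0],[0,-2,1.3,0,0,0,0],[0,3,-3,0,0,0,0],[0,22,-16,0,0,0,0],[0,50,-36,0,0,0,0],[0,50,-36,0,0,0,0]]'
python3 - <<'E'
from h import *
where()
A=wristT(); d=cams.snapshot("wrist"); T=A@np.array(d["mount"])
h=cv2.cvtColor(d["color"],cv2.COLOR_RGB2HSV)
r=((h[...,0]<8)|(h[...,0]>172))&(h[...,1]>130)&(h[...,2]>60)
n,l,st,c=cv2.connectedComponentsWithStats(r.astype(np.uint8))
for i in range(1,n):
    if st[i,4]>8:
        v,u=np.nonzero(l==i); P=np.array([toP(at(d,T,a,b,15)) for a,b in zip(u,v)]);Q=np.array([toP(at(d,T,a,b,27)) for a,b in zip(u,v)])
        print(st[i],c[i],"z15",P.min(0)[:2],P.max(0)[:2],"z27",Q.min(0)[:2],Q.max(0)[:2])
go(0,120,330,0)
overlay('w9',-3.5,crop=(20,40,300,225))
E
```

```text
clock: 5.3
tool_pos: [544.1, 254.2, 39.4]
eef_rot: [-0.251, -2.93, 0.952]
contact_force: [-0.2, 0.5, 0.4]
gripper_width: -0.001
finger_force: 0.0
press [ -0.659 106.138  39.429] z [-0.002 -0.588 -0.809] zaxis P [ 0.003 -0.588 -0.809] F [-0.235  0.452  0.414] w -0.0012562078435501992 t 5.3 q [ 0.632  0.908  1.512 -0.449  1.235 -0.506]
[155 177  17  17  74] [159.473 184.649] z15 [-37.711 -22.39 ] [-23.55   -2.744] z27 [-42.236  -3.25 ] [-29.398  14.562]
[181 199  24  66 225] [197.569 229.422] z15 [-24.242   5.54 ] [22.554 25.767] z27 [-30.026  22.071] [12.4  40.41]
[168 280   4   5  12] [169.583 282.167] z15 [ 46.542 -22.364] [ 50.379 -18.442] z27 [34.147 -3.226] [37.626  0.329]
shift [  -1.146 -158.331 -244.197] turn [-0.63   0.001  0.002] t 5.35 F [ 0.73  -0.469 -0.113]
```

View pics/w9.png

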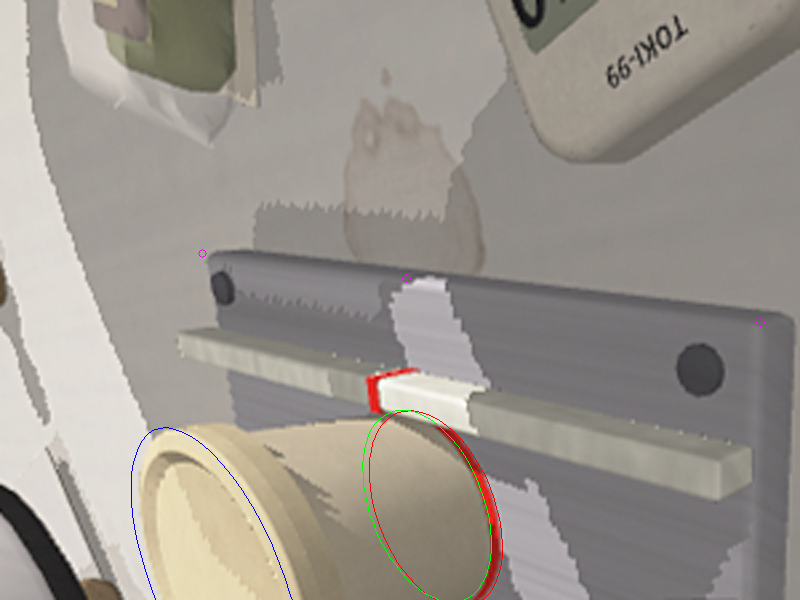

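The wrist view shows the ring's right rim peeking out about 3 mm past the foot (at (490,540)), and the overlay of a tub at y = −3.5 fits. I'll go over the press to the right side.

```bash
python3 -m creep '[[-1,0,-50,0,0,0,0],[-1,-30,-100,0,0,0,0],[-1,-158,-244,-0.63,0,0,0],[-1,-158,-244,-0.63,0,0,0],[-1,-158,-244,-0.63,0,0,0],[-1,-158,-244,-0.63,0,0,0],[-1,-158,-244,-0.63,0,0,0],[-1,-158,-244,-0.63,0,0,0],[-1,-158,-244,-0.63,0,0,0]]'
python3 -c "
from h import *
where();go(0,-140,330,-36)"
```

```text
clock: 6.3
tool_pos: [546.3, 265.2, 328.7]
eef_rot: [-0.272, -3.128, 0.005]
contact_force: [-0.4, 0.4, -0.2]
gripper_width: 0.002
finger_force: 0.0
press [ -0.436 117.385 328.708] z [ 0.002 -0.003 -1.   ] zaxis P [-0.002 -0.003 -1.   ] F [-0.379  0.372 -0.203] w 0.002466317247911086 t 6.3 q [ 0.403  0.35   1.592 -0.002  1.202 -0.993]
shift [  -0.611 -257.387   -0.45 ] turn [-0.632 -0.001 -0.001] t 6.3 F [-0.379  0.372 -0.203]
```

```bash
python3 -m creep '[[0,-257,0,-0.63,0,0,0],[0,-257,0,-0.63,0,0,0],[0,-257,0,-0.63,0,0,0],[0,-257,0,-0.63,0,0,0],[0,-257,0,-0.63,0,0,0],[0,-257,0,-0.63,0,0,0],[0,-257,0,-0.63,0,0,0],[0,-257,0,-0.63,0,0,0]]'
python3 -c "
from h import *
where();go(0,-110,42,-36)"
```

```text
clock: 7.1
tool_pos: [502.1, 10.0, 327.4]
eef_rot: [0.26, 2.93, 0.956]
contact_force: [0.4, -0.0, -0.7]
gripper_width: -0.003
finger_force: 0.0
press [  -0.073 -141.578  327.383] z [ 0.006  0.589 -0.808] zaxis P [-0.003  0.589 -0.808] F [ 0.447 -0.004 -0.671] w -0.002858970595266875 t 7.1 q [-0.46   0.266  1.902  0.636  1.252 -2.146]
shift [  -1.731 -142.586  249.212] turn [ 0.002 -0.003 -0.006] t 7.1 F [ 0.447 -0.004 -0.671]
```

```bash
python3 -m creep '[[-2,-143,249,0,0,-0.006,0],[-2,-143,249,0,0,-0.006,0],[-2,-143,249,0,0,-0.006,0],[-2,-143,249,0,0,-0.006,0],[-2,-143,249,0,0,-0.006,0],[-2,-143,249,0,0,-0.006,0],[-2,-143,249,0,0,-0.006,0],[-2,-143,249,0,0,-0.006,0]]'
python3 -c "
from h import *
where();go(0,-55,40,-36);go(0,-41.7,40,-36)"
```

```text
clock: 7.9
tool_pos: [508.9, 44.7, 44.0]
eef_rot: [0.244, 2.93, 0.956]
contact_force: [0.0, -0.1, 0.8]
gripper_width: 0.002
finger_force: 0.0
press [   0.733 -106.286   43.958] z [ 0.001  0.59  -0.808] zaxis P [-0.005  0.59  -0.808] F [ 0.032 -0.095  0.8  ] w 0.0018488939135347456 t 7.9 q [-0.392  0.721  2.106  0.991  0.757 -2.686]
shift [ 0.363 39.09  33.442] turn [ 0.002 -0.005  0.005] t 7.9 F [ 0.032 -0.095  0.8  ]
shift [ 0.268 49.831 41.284] turn [ 0.002 -0.005  0.005] t 7.9 F [ 0.032 -0.095  0.8  ]
```

```bash
python3 -m creep '[[0,15,13,0,0,0,0],[0,28,24,0,0,0,0],[0,36,31,0,0,0,0],[0,38,33,0,0,0,0],[0,39,33.4,0,0,0,0],[0,39,33.4,0,0,0,0]]'
python3 -c "
from h import *
where();go(0,-41.7,40,-36)"
```

```text
clock: 8.5
tool_pos: [518.9, 93.2, 41.0]
eef_rot: [0.244, 2.925, 0.951]
contact_force: [-0.0, 0.1, 0.0]
gripper_width: -0.001
finger_force: 0.0
press [  2.208 -56.723  41.002] z [-0.004  0.589 -0.808] zaxis P [ 0.     0.589 -0.808] F [-0.016  0.101  0.016] w -0.0008687193941622339 t 8.5 q [-0.293  0.724  2.119  1.09   0.72  -2.69 ]
shift [ 2.135 11.57   9.651] turn [0.001 0.    0.007] t 8.5 F [-0.016  0.101  0.016]
```

```bash
python3 -m creep '[[0.5,2,1.5,0,0,0,0],[1,4,3.2,0,0,0,0],[1.5,6,5,0,0,0,0],[2,8,6.6,0,0,0,0],[2,9.5,7.9,0,0,0,0],[2,10.5,8.8,0,0,0,0],[2,11.5,9.6,0,0,0,0],[2,11.5,9.6,0,0,0,0]]'
python3 - <<'E'
from h import *
where()
for n in range(4): s=sensors.state(); print(toP(s["tool_pos"]),s["finger_force"],s["contact_force"]); cams.snapshot("scene")
# scene: red ring/cream foot around the mark
d=cams.snapshot("scene");T=np.array(d["cam_to_world"])
cv2.imwrite("pics/s10.png",cv2.resize(d["color"][230:322,235:357,::-1],(795,599),interpolation=cv2.INTER_CUBIC))
E
```

```text
clock: 9.3
tool_pos: [519.2, 108.4, 39.3]
eef_rot: [0.244, 2.926, 0.951]
contact_force: [-0.9, -4.1, -1.4]
gripper_width: 0.001
finger_force: 0.1
press [ -0.115 -41.748  39.284] z [-0.004  0.588 -0.809] zaxis P [ 0.     0.588 -0.809] F [-0.867 -4.125 -1.397] w 0.0011879858375270864 t 9.3 q [-0.263  0.726  2.126  1.122  0.708 -2.695]
[ -0.115 -41.748  39.284] 0.08921931381337345 [-0.867 -4.125 -1.397]
[ -0.101 -41.756  39.28 ] 0.09043006532010622 [-1.064 -4.2   -1.587]
[ -0.111 -41.725  39.327] 0.10478901938768104 [-0.916 -4.075 -1.195]
[ -0.148 -41.721  39.303] 0.12152670213254169 [-0.125 -4.91  -1.299]
```

```bash
python3 -m creep '[[0,-3,-2.2,0,0,0,0],[0,-15,-11,0,0,0,0],[0,-44,-32,0,0,0,0],[0,-44,-32,0,0,0,0],[0,-44,-32,0,0,0,0]]'
python3 - <<'E'
from h import *
where()
A=wristT(); d=cams.snapshot("wrist"); T=A@np.array(d["mount"])
h=cv2.cvtColor(d["color"],cv2.COLOR_RGB2HSV)
r=((h[...,0]<8)|(h[...,0]>172))&(h[...,1]>110)&(h[...,2]>50)
n,l,st,c=cv2.connectedComponentsWithStats(r.astype(np.uint8))
for i in range(1,n):
    if st[i,4]>5:
        v,u=np.nonzero(l==i); P=np.array([toP(at(d,T,a,b,15)) for a,b in zip(u,v)])
        print(st[i],c[i],"z15",P.min(0)[:2],P.max(0)[:2])
overlay('w10',0,crop=(250,40,300,225))
E
```

```text
clock: 10.05
tool_pos: [510.2, 53.8, 39.5]
eef_rot: [0.247, 2.925, 0.952]
contact_force: [-0.2, 0.2, -0.5]
gripper_width: -0.001
finger_force: 0.0
press [  0.398 -97.125  39.49 ] z [-0.004  0.589 -0.808] zaxis P [ 0.001  0.589 -0.808] F [-0.238  0.2   -0.508] w -0.0006030855372652402 t 10.05 q [-0.375  0.728  2.115  1.026  0.741 -2.706]
[380 179  20  17  81] [393.926 186.309] z15 [-37.885  -0.964] [-24.064  20.208]
[348 200  25  70 249] [354.671 233.558] z15 [-24.856 -26.837] [23.47  -6.897]
[381 284   5   6  16] [383.375 287.   ] z15 [45.284 14.284] [49.917 19.222]
```

View pics/w10.png

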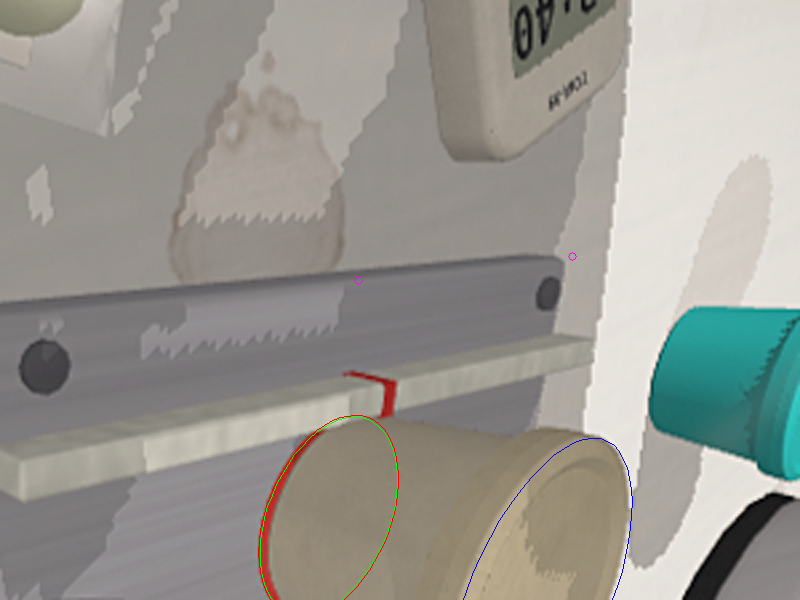

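The wrist view shows the ring's left rim (at (265,540)) now just visible on this side too, so the tub is near centre. I'll check numerically with profiles across the rim.

Run:
```python
from h import *
A=wristT(); d=cams.snapshot("wrist"); T=A@np.array(d["mount"]); im=d["color"].astype(np.float32)
for x in(-8,0,8):
    print("x",x)
    for y in np.arange(-31,-15,1.):
        u,v=proj(d,T,M+Rp@np.array([x,y,15.])); print(y,cv2.getRectSubPix(im,(1,1),(float(u),float(v)))[0,0].astype(int),end="; ")
    print()
# scene: foot/rings along y at front part of ring
d=cams.snapshot("scene");T=np.array(d["cam_to_world"]);im=d["color"].astype(np.float32)
for x,z in((-20,15),(-24,15),(-33.5,27)):
    print("scene x",x)
    for y in np.arange(-40,40,2.):
        u,v=proj(d,T,M+Rp@np.array([x,y,float(z)])); print(y,cv2.getRectSubPix(im,(1,1),(float(u),float(v)))[0,0].astype(int),end="; ")
    print()
```

```text
x -8
-31.0 [145 141 144]; -30.0 [144 141 143]; -29.0 [145 142 144]; -28.0 [144 144 147]; -27.0 [143 139 142]; -26.0 [158  97  98]; -25.0 [183  42  39]; -24.0 [187  47  44]; -23.0 [166  68  62]; -22.0 [147 111  98]; -21.0 [143 137 119]; -20.0 [146 137 120]; -19.0 [144 134 117]; -18.0 [142 132 116]; -17.0 [142 132 116]; -16.0 [143 133 117]; 
x 0
-31.0 [143 138 140]; -30.0 [143 138 141]; -29.0 [142 141 144]; -28.0 [143 133 135]; -27.0 [165  76  75]; -26.0 [188  49  45]; -25.0 [185  55  52]; -24.0 [157  83  74]; -23.0 [143 128 112]; -22.0 [150 143 125]; -21.0 [150 139 122]; -20.0 [150 139 122]; -19.0 [150 140 122]; -18.0 [151 140 122]; -17.0 [150 140 122]; -16.0 [150 139 122]; 
x 8
-31.0 [142 137 139]; -30.0 [142 136 139]; -29.0 [141 137 139]; -28.0 [141 138 140]; -27.0 [141 139 141]; -26.0 [154 112 112]; -25.0 [180  58  55]; -24.0 [184  52  49]; -23.0 [158  78  70]; -22.0 [148 132 115]; -21.0 [150 142 125]; -20.0 [148 138 120]; -19.0 [148 138 120]; -18.0 [149 138 122]; -17.0 [149 139 121]; -16.0 [149 139 121]; 
scene x -20
-40.0 [165 161 156]; -38.0 [165 162 156]; -36.0 [165 161 156]; -
[... 1696 characters left out ...]
 [187 183 172]; -28.0 [188 184 173]; -26.0 [186 182 170]; -24.0 [187 183 171]; -22.0 [186 181 169]; -20.0 [187 182 170]; -18.0 [186 182 170]; -16.0 [183 179 167]; -14.0 [177 172 162]; -12.0 [167 164 153]; -10.0 [164 161 150]; -8.0 [163 160 149]; -6.0 [164 159 149]; -4.0 [164 153 143]; -2.0 [162 135 126]; 0.0 [159 112 105]; 2.0 [158 107 100]; 4.0 [161 125 117]; 6.0 [163 148 138]; 8.0 [164 158 148]; 10.0 [162 158 148]; 12.0 [161 158 148]; 14.0 [162 159 148]; 16.0 [162 158 149]; 18.0 [162 159 149]; 20.0 [162 159 149]; 22.0 [163 160 150]; 24.0 [163 159 150]; 26.0 [162 158 149]; 28.0 [161 157 148]; 30.0 [162 159 149]; 32.0 [163 160 150]; 34.0 [164 161 151]; 36.0 [166 162 152]; 38.0 [166 162 153];
```

The profile puts the tub about 2–3 mm past the mark to the left. I'll look from the left again and tap back slightly if that is confirmed.

```bash
python3 -c "
from h import *
go(0,-140,330,-20)"
```

```text
shift [  -0.895  135.102 -261.04 ] turn [0.281 0.    0.007] t 10.25 F [-0.373 -0.344 -0.039]
```

```bash
python3 -m creep '[[-1,13,-40,0,0,0,0],[-1,135,-261,0.28,0,0,0],[-1,135,-261,0.28,0,0,0],[-1,135,-261,0.28,0,0,0],[-1,135,-261,0.28,0,0,0],[-1,135,-261,0.28,0,0,0],[-1,135,-261,0.28,0,0,0],[-1,135,-261,0.28,0,0,0]]'
python3 -c "
from h import *
where();go(0,120,330,0)"
```

```text
clock: 11.05
tool_pos: [504.4, 11.0, 334.8]
eef_rot: [0.251, 3.045, 0.535]
contact_force: [-0.6, -0.1, -1.0]
gripper_width: 0.005
finger_force: 0.0
press [   2.001 -140.213  334.808] z [-0.011  0.342 -0.94 ] zaxis P [ 0.009  0.342 -0.94 ] F [-0.625 -0.146 -1.011] w 0.00529266566849502 t 11.05 q [-0.285  0.187  1.86   0.382  1.154 -1.857]
shift [  0.48  242.909  93.452] turn [0.349 0.01  0.008] t 11.05 F [-0.625 -0.146 -1.011]
```

```bash
python3 -m creep '[[0,243,93,0.349,0.01,0.008,0],[0,243,93,0.349,0.01,0.008,0],[0,243,93,0.349,0.01,0.008,0],[0,243,93,0.349,0.01,0.008,0],[0,243,93,0.349,0.01,0.008,0],[0,243,93,0.349,0.01,0.008,0],[0,243,93,0.349,0.01,0.008,0],[0,243,93,0.349,0.01,0.008,0]]'
python3 -c "
from h import *
where();go(0,106,39.5,36)"
```

```text
clock: 11.85
tool_pos: [545.2, 270.0, 324.3]
eef_rot: [-0.266, -3.121, -0.001]
contact_force: [0.8, 0.0, -0.7]
gripper_width: 0.0
finger_force: 0.0
press [ -2.34  121.912 324.324] z [ 0.009 -0.    -1.   ] zaxis P [-0.009 -0.    -1.   ] F [ 0.752  0.046 -0.7  ] w 4.4034642001916006e-06 t 11.85 q [ 0.407  0.358  1.592  0.005  1.2   -0.996]
shift [ -4.983 -15.829 284.794] turn [ 0.628 -0.008  0.006] t 11.85 F [ 0.752  0.046 -0.7  ]
```

```bash
python3 -m creep '[[-4,-10,40,0.628,-0.008,0.006,0],[-4,-10,80,0.628,-0.008,0.006,0],[-4,-10,120,0.628,-0.008,0.006,0],[-4,-12,160,0.628,-0.008,0.006,0],[-4,-14,200,0.628,-0.008,0.006,0],[-4,-15,240,0.628,-0.008,0.006,0],[-4,-16,280,0.628,-0.008,0.006,0],[-4,-16,284,0.628,-0.008,0.006,0],[-4,-16,284,0.628,-0.008,0.006,0]]'
python3 - <<'E'
from h import *
where()
A=wristT(); d=cams.snapshot("wrist"); T=A@np.array(d["mount"]); im=d["color"].astype(np.float32)
for x in(-8,0,8):
    print("x",x)
    for y in np.arange(15,33,1.):
        u,v=proj(d,T,M+Rp@np.array([x,y,15.])); print(y,cv2.getRectSubPix(im,(1,1),(float(u),float(v)))[0,0].astype(int),end="; ")
    print()
go(0,43,40,36)
E
```

```text
clock: 12.75
tool_pos: [544.6, 250.3, 41.7]
eef_rot: [-0.26, -2.924, 0.952]
contact_force: [0.1, 0.0, -0.4]
gripper_width: -0.001
finger_force: 0.0
press [  0.526 102.424  41.718] z [ 0.    -0.589 -0.808] zaxis P [-0.003 -0.589 -0.808] F [ 0.139  0.011 -0.362] w -0.0005314240418321093 t 12.75 q [ 0.625  0.906  1.513 -0.447  1.239 -0.508]
x -8
15.0 [145 136 119]; 16.0 [144 135 118]; 17.0 [142 133 117]; 18.0 [141 131 114]; 19.0 [142 132 116]; 20.0 [141 131 115]; 21.0 [138 129 113]; 22.0 [139 129 112]; 23.0 [139 129 113]; 24.0 [139 129 113]; 25.0 [134 124 108]; 26.0 [138 130 122]; 27.0 [159 154 157]; 28.0 [173 169 173]; 29.0 [171 167 169]; 30.0 [171 166 169]; 31.0 [171 166 169]; 32.0 [171 166 169]; 
x 0
15.0 [136 126 110]; 16.0 [135 126 110]; 17.0 [135 126 110]; 18.0 [135 126 109]; 19.0 [134 125 109]; 20.0 [134 124 109]; 21.0 [134 125 109]; 22.0 [132 123 108]; 23.0 [131 122 107]; 24.0 [133 124 108]; 25.0 [133 124 108]; 26.0 [134 124 108]; 27.0 [128 119 107]; 28.0 [111 108 107]; 29.0 [125 122 125]; 30.0 [149 145 147]; 31.0 [179 174 177]; 32.0 [176 170 174]; 
x 8
15.0 [133 123 108]; 16.0 [133 123 108]; 17.0 [132 123 108]; 18.0 [131 121 107]; 19.0 [131 121 106]; 20.0 [130 121 106]; 21.0 [130 121 106]; 22.0 [128 119 104]; 23.0 [126 117 104]; 24.0 [126 117 103]; 25.0 [127 118 103]; 26.0 [125 117 104]; 27.0 [110 106 106]; 28.0 [117 114 117]; 29.0 [116 114 116]; 30.0 [116 113 116]; 31.0 [115 112 114]; 32.0 [118 115 117]; 
shift [  1.015 -47.062  37.924] turn [ 0.001 -0.001 -0.005] t 12.8 F [-0.693  0.199 -0.647]
```

Now the rim is fully hidden on the left and the foot edge is at +27.5 (it was −23.7 from the right), so the tub is about 2.2 mm too far left. I'll tap it back by that amount: final TCP y ≈ 39.8.

```bash
python3 -m creep '[[0,-12,9,0,0,0,0],[0,-28,22,0,0,0,0],[0,-38,31,0,0,0,0],[0,-42,34.5,0,0,0,0],[0,-44,36,0,0,0,0],[0,-44,36,0,0,0,0],[0,-44,36,0,0,0,0]]'
python3 -c "
from h import *
where();go(0,39.8,40,36)"
```

```text
clock: 13.5
tool_pos: [535.5, 196.4, 38.5]
eef_rot: [-0.26, -2.928, 0.95]
contact_force: [0.7, -0.7, -0.7]
gripper_width: 0.009
finger_force: 0.0
press [ 0.765 47.758 38.547] z [-0.002 -0.587 -0.81 ] zaxis P [-0.001 -0.587 -0.81 ] F [ 0.679 -0.653 -0.652] w 0.008972449124707921 t 13.5 q [ 0.571  0.87   1.624 -0.492  1.153 -0.504]
shift [ 0.731 -7.3    3.492] turn [ 0.001 -0.001 -0.004] t 13.5 F [ 0.679 -0.653 -0.652]
```

```bash
python3 -m creep '[[0,-2,1.2,0,0,0,0],[0,-4,2.4,0,0,0,0],[0,-5.5,3.3,0,0,0,0],[0,-6.5,4,0,0,0,0],[0,-7,4.3,0,0,0,0],[0,-7,4.3,0,0,0,0],[0,-7,4.3,0,0,0,0]]'
python3 -c "
from h import *
where()"
python3 -m creep '[[0,3,-3,0,0,0,0],[0,20,-16,0,0,0,0],[0,48,-37,0,0,0,0],[0,48,-37,0,0,0,0],[0,48,-37,0,0,0,0]]' >/dev/null
python3 - <<'E'
from h import *
where()
A=wristT(); d=cams.snapshot("wrist"); T=A@np.array(d["mount"]); im=d["color"].astype(np.float32)
for x in(-8,0,8):
    print("x",x)
    for y in np.arange(20,32,1.):
        u,v=proj(d,T,M+Rp@np.array([x,y,15.])); print(y,cv2.getRectSubPix(im,(1,1),(float(u),float(v)))[0,0].astype(int),end="; ")
    print()
go(0,120,330,0)
E
```

```text
clock: 14.2
tool_pos: [533.8, 188.1, 38.9]
eef_rot: [-0.261, -2.928, 0.949]
contact_force: [-0.3, 5.5, -0.0]
gripper_width: -0.002
finger_force: 0.3
press [ 0.514 39.286 38.933] z [-0.002 -0.587 -0.81 ] zaxis P [-0.001 -0.587 -0.81 ] F [-0.301  5.479 -0.017] w -0.0017979012065805 t 14.2 q [ 0.562  0.864  1.64  -0.498  1.142 -0.504]
press [ 0.603 99.952 40.626] z [-0.002 -0.587 -0.809] zaxis P [-0.    -0.587 -0.809] F [ 0.067  0.517 -0.529] w -0.0042142182216276265 t 14.7 q [ 0.623  0.904  1.521 -0.451  1.23  -0.506]
x -8
20.0 [135 134 117]; 21.0 [138 121 105]; 22.0 [185  61  53]; 23.0 [233  35  31]; 24.0 [216  51  48]; 25.0 [180 106 107]; 26.0 [165 162 165]; 27.0 [171 171 175]; 28.0 [171 167 171]; 29.0 [171 167 169]; 30.0 [171 167 169]; 31.0 [171 167 169]; 
x 0
20.0 [132 124 108]; 21.0 [132 126 109]; 22.0 [128 122 107]; 23.0 [128  96  85]; 24.0 [155  19  18]; 25.0 [174  32  28]; 26.0 [200  93  93]; 27.0 [166 160 163]; 28.0 [175 175 179]; 29.0 [175 170 174]; 30.0 [174 170 173]; 31.0 [174 169 173]; 
x 8
20.0 [126 119 104]; 21.0 [125 122 106]; 22.0 [130  98  85]; 23.0 [157  22  21]; 24.0 [152  29  27]; 25.0 [131  75  76]; 26.0 [114 121 123]; 27.0 [114 113 115]; 28.0 [116 113 116]; 29.0 [146 143 146]; 30.0 [178 173 176]; 31.0 [173 169 173]; 
shift [   0.219 -153.215 -246.354] turn [-0.628 -0.    -0.004] t 14.75 F [-0.277 -0.501 -0.064]
```

Foot edge now at +23.1, ring outer edge at +26.2, so the tub is about 2 mm right of centre, well inside 5 mm. On to the knob.

```bash
python3 -m creep '[[0,0,-50,0,0,0,0],[0,-30,-100,0,0,0,0],[0,-153,-246,-0.628,0,0,0],[0,-153,-246,-0.628,0,0,0],[0,-153,-246,-0.628,0,0,0],[0,-153,-246,-0.628,0,0,0],[0,-153,-246,-0.628,0,0,0],[0,-153,-246,-0.628,0,0,0],[0,-153,-246,-0.628,0,0,0]]'
python3 -c "
from h import *
where();go(-1,-0.5,310,0)"
```

```text
clock: 15.65
tool_pos: [546.8, 266.8, 328.6]
eef_rot: [-0.279, -3.129, 0.004]
contact_force: [0.0, 0.3, -0.6]
gripper_width: -0.001
finger_force: 0.0
press [ -0.141 119.004 328.57 ] z [ 0.    -0.002 -1.   ] zaxis P [-0.    -0.002 -1.   ] F [ 0.038  0.303 -0.576] w -0.0012334360368424907 t 15.65 q [ 0.405  0.351  1.591 -0.002  1.201 -0.987]
shift [   0.236 -119.463   18.853] turn [-0.002 -0.    -0.005] t 15.65 F [ 0.038  0.303 -0.576]
```

```bash
python3 -m creep '[[0,-119,10,0,0,0,0],[0,-119,19,0,0,0,0],[0,-119,19,0,0,0,0],[0,-119,19,0,0,0,0],[0,-119,30,0,0,0,0],[0,-119,40,0,0,0,0],[0,-119,50,0,0,0,0],[0,-119,55,0,0,0,0],[0,-119,55,0,0,0,0]]'
python3 -c "
from h import *
where();go(-1,-0.5,240,0)"
```

```text
clock: 16.55
tool_pos: [526.1, 150.9, 273.5]
eef_rot: [-0.276, -3.129, 0.001]
contact_force: [0.1, 0.3, 1.0]
gripper_width: -0.001
finger_force: 0.0
press [ -0.61    1.363 273.474] z [ 0. -0. -1.] zaxis P [-0. -0. -1.] F [0.07  0.291 1.024] w -0.0009879108498778825 t 16.55 q [ 0.224  0.308  1.799 -0.     1.035 -1.17 ]
shift [ 0.379 -1.852 33.475] turn [-0.    -0.    -0.003] t 16.55 F [0.07  0.291 1.024]
```

```bash
python3 -m creep '[[0,-1.5,5,0,0,0,0],[0,-1.5,9,0,0,0,0],[0,-1.5,13,0,0,0,0],[0,-1.5,17,0,0,0,0],[0,-1.5,21,0,0,0,0],[0,-1.5,24,0,0,0,0],[0,-1.5,27,0,0,0,0],[0,-1.5,30,0,0,0,0],[0,-1.5,30,0,0,0,0]]'
python3 -c "
from h import *
where()"
```

```text
clock: 17.45
tool_pos: [526.7, 149.2, 244.6]
eef_rot: [0.278, 3.127, 0.001]
contact_force: [0.0, 1.4, 6.4]
gripper_width: 0.003
finger_force: 3.4
press [  0.275  -0.282 244.553] z [-0.002  0.001 -1.   ] zaxis P [ 0.002  0.001 -1.   ] F [0.015 1.357 6.415] w 0.0025321748935727547 t 17.45 q [ 0.221  0.337  1.835 -0.     0.967 -1.173]
```

Spring load 6.4 N as expected; continue slowly.

```bash
python3 -m creep '[[0,0,1.5,0,0,0,0],[0,0,3,0,0,0,0],[0,0,4.5,0,0,0,0],[0,0,6,0,0,0,0],[0,0,7,0,0,0,0],[0,0,8,0,0,0,0],[0,0,9,0,0,0,0],[0,0,9,0,0,0,0]]'
python3 -c "
from h import *
where()"
```

```text
clock: 18.25
tool_pos: [526.7, 149.2, 235.9]
eef_rot: [0.277, 3.127, 0.001]
contact_force: [-0.3, 0.7, 8.6]
gripper_width: -0.003
finger_force: 4.0
press [  0.288  -0.27  235.92 ] z [-0.002  0.001 -1.   ] zaxis P [ 0.002  0.001 -1.   ] F [-0.277  0.741  8.556] w -0.0033444432300637384 t 18.25 q [ 0.221  0.347  1.845 -0.     0.947 -1.173]
```

```bash
python3 -m creep '[[0,0,0.7,0,0,0,0],[0,0,1.4,0,0,0,0],[0,0,2,0,0,0,0],[0,0,2.5,0,0,0,0],[0,0,3,0,0,0,0],[0,0,3,0,0,0,0]]'
python3 -c "
from h import *
where()"
```

```text
clock: 18.85
tool_pos: [526.8, 149.3, 234.8]
eef_rot: [0.277, 3.126, 0.002]
contact_force: [-10.3, -0.8, 40.2]
gripper_width: 0.003
finger_force: 19.6
press [  0.376  -0.184 234.777] z [-0.004  0.001 -1.   ] zaxis P [ 0.004  0.001 -1.   ] F [-10.314  -0.832  40.246] w 0.0028656499779212297 t 18.85 q [ 0.221  0.348  1.847 -0.     0.943 -1.173]
```

Hard stop reached (40 N at head ≈ 0.034), so the lid is closed. Raising gently.

```bash
python3 -m creep '[[0,0,-3,0,0,0,0],[0,0,-9,0,0,0,0],[0,0,-16,0,0,0,0],[0,0,-24,0,0,0,0],[0,0,-32,0,0,0,0],[0,0,-45,0,0,0,0],[0,0,-80,0,0,0,0],[0,0,-110,0,0,0,0],[0,0,-110,0,0,0,0],[0,0,-110,0,0,0,0]]'
python3 -m creep '[[0,60,0,0,0,0,0],[0,110,0,0,0,0,0],[0,150,0,0,0,0,0],[0,150,0,0,0,0,0],[0,150,0,0,0,0,0]]' >/dev/null
python3 - <<'E'
from h import *
where()
for n in("top","scene"):
    d=cams.snapshot(n);T=np.array(d["cam_to_world"]);h=cv2.cvtColor(d["color"],cv2.COLOR_RGB2HSV)
    r=(((h[...,0]<6)|(h[...,0]>174))&(h[...,1]>200)&(h[...,2]>70)).astype(np.uint8)
    k,l,st,c=cv2.connectedComponentsWithStats(r); i=1+st[1:,4].argmax(); print(n,"knob px",c[i],st[i],"expected",proj(d,T,M+[-1,0,255]),proj(d,T,M+[-1,0,221]))
A=wristT(); d=cams.snapshot("wrist"); cv2.imwrite("pics/end.png",d["color"][:,:,::-1])
E
```

```text
clock: 19.85
tool_pos: [526.2, 149.0, 343.2]
eef_rot: [0.277, 3.127, 0.001]
contact_force: [-0.3, 0.0, -0.6]
gripper_width: -0.003
finger_force: 0.0
press [ -0.484 150.006 340.92 ] z [ 0.001 -0.002 -1.   ] zaxis P [-0.001 -0.002 -1.   ] F [-0.378 -0.282 -0.248] w -0.002980780340300304 t 20.35 q [ 0.446  0.371  1.531 -0.001  1.242 -0.949]
top knob px [313.669 228.224] [301 216  26  25 504] expected [313.641 228.428] [312.932 229.628]Traceback (most recent call last):
  File "<stdin>", line 6, in <module>
ValueError: attempt to get argmax of an empty sequence
```

```bash
python3 -c "
from station import manip
print(manip.job_done())"
```

```text
the job is handed in; nothing more can be done
None
```

The job is handed in and no verdict came back: the tub was about 2 mm off the mark when last measured, before pressing; the lid was pressed to the stop, and the knob (so the head) is back up. I did not re-check the tub or measure the bystanders afterwards.

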